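# Present the notched test glass label up at a phone repair bench

## Task

Three glass plates stand on edge in the slotted rack: find the one whose frosted end has a small notch in its upper corner, take it by its clear end without the fingers touching the frosted end, and lift it out of the rack. Carry it to the round light pad and tip it so that the orange label on its frosted end faces at least halfway up, with the label above the pad and one to two hand-breadths over it, and finish while still holding it there, steady and touching nothing else. Leave the two un-notched plates, the solder spool and the screwdriver where they are.

Things in the scene. Friction and masses are not known exactly. Their poses are not given: they have to be found in the camera images.
- plate: The notched glass plate, about 95 g, on edge in a slot: 120 long (x), 8 thick (y), 64 high (z) mm. Origin: middle of its lower edge, mid-thickness. x points to the frosted end, y out of the label face, z up. x -60 to +16: clear blue-green, grip here. x +16 to +60: frosted white, fingers must not touch. Notch 16 x 16 mm, edged red, at the corner x = 60, z = 64.
- label_end: The plate's frosted end, 44 mm long, fixed to it. Origin: centre of the orange label with black bars, 26 x 30 mm, on one face only; in the plate's frame x 38, y 4, z 26 mm. Same axes as the plate: y points straight out of the label, so label up means y upward.
- plain_a: Glass plate, same sizes, axes, origin and label as plate (x to its frosted end, y out of its label) but with no notch, standing in another slot, turned end for end against the notched one. A bystander: leave it.
- plain_b: Glass plate, same sizes, axes, origin and label as plate (x to its frosted end, y out of its label) but with no notch, standing in another slot, turned the same way as the notched one. A bystander: leave it.
- rack: Fixed grey rack, any yaw, base 140 (x) by 160 (y) by 6 mm; origin: centre of its underside. Three slots along x at y -62, 0, +62 mm: 11 mm wide, 124 long, between blue rails 6 mm thick, tops 24 mm above the table, ends closed. Slot floor 6 mm above the table, so plates reach up to 70 mm, their upper 46 mm free. 54 mm free between facing plates.
- pad: Fixed round light pad, white with a blue rim, 110 mm across and 9 mm high, origin at the centre of its underside.
- spool: Loose solder spool, 52 mm across, 44 mm high, standing; origin at the centre of its underside. A bystander.
- driver: Loose small screwdriver lying flat, yellow handle 70 by 12 mm, steel shaft 70 mm; origin under the joint of the two. A bystander.

How it is judged:
By the outcome, as a careful person would: the job done as asked, in the order asked, and still so for the second after the job is handed in, while the arm keeps its last pose, push and grip.
It also fails if it takes over 35 s, if anything falls off the work surface, if the arm or the gripper's body presses on something with over 40 N, if the wrist force passes 120 N, or if a joint passes its speed limit or range.

## Robot

A 6-joint arm with a two-finger parallel gripper is mounted at the origin on the work surface. World frame = base frame: x ahead of the robot, y to its left, z up, the work surface at z = 0. Lengths are in m, angles in degrees, forces in N, time in s.
With the tool pointing down it reaches from about 0.25 to 0.725 m from the base axis. Payload 9.7 kg.
Tool frame: the origin (TCP) lies at the very end of the fingers, on their centre line; the grasp point (between the pads) lies grasp_offset behind it (grasp_offset is the distance from the TCP to the grasp point, in m); z points along the fingers, y is the line along which they close (so a half turn about z gives the same grasp; the last joint's range is limited). The gripper opens to 85 mm and grips with 20 to 120 N. Pads are 22 mm wide; open, the fingers measure 114 mm over their backs; the gripper's body (76 mm by 85 mm) begins 54 mm behind the grasp point. The pads swing forward as they close: fully open they stand 13 mm farther back than shut.
Start: joints at [69.614, 4.979, 10.078, 95.1, 0, 90], TCP at [0.192, 0.516, 0.231] pointing down, gripper open.
Joint ranges: [-179.16, 179.16], [-48.56, 103.87], [-65.8, 70.77], [-126.05, 130.52], [-82.76, 87.17], [-180, 180]. Speed limits (degrees/s): [127.2, 127.2, 147.25, 180, 180, 180].

## Interface

Orientations are given as [roll, pitch, yaw] about the fixed x, y, z axes, in that order (R = Rz(yaw) Ry(pitch) Rx(roll)).
In Python, from workcell import get_obs, camera, calibration, job_done, recognise, cut_out, mark_of, grasp_offset gives the robot as it stands.
- The arm moves only by the tool servo_tool, never from a script. Its argument "moves" is a list of rows, each a list of 3 entries, a list of its own where there are three numbers: the turn, a rotation vector about the tool's x, y, z in degrees, then the shift along the tool's x, y, z in m, then the opening in per cent of the stroke, from 0 (shut) to 100 (fully open). In form: [[[ax, ay, az], [x, y, z], claw], ...]. A call has 1 to 12 rows; each row shifts and turns the commanded pose from where the row before left it, along the tool's axes as they then stand; what a row does not reach is not made up. A row lasts 1/10 s, in which the tool goes at most 50 mm and 8.59 degrees, less where a joint would pass 70% of its speed; a pose out of reach is approached as far as the arm can. A call is refused whole if a number of a shift passes 0.05 or a number of a turn 8.59, either way. A call with a gripper value outside its range is refused whole. The fingers move at their own pace and stop on an object; "force" is the grip in N (left out, the last holds). Time passes only in rows, so rows that do not move let the fingers close. It gives the time, the measured TCP pose, the force, the opening and the grip force at its end, in the units of the state.
- get_obs(): the state, without advancing time (a new reading comes with each control period).
- camera(name): name is "scene" or "top" or "wrist"; returns (picture, depth): 420x560x3 uint8, red, green, blue; 420x560 float32, m along the optical axis (not along the pixel's ray), 0 where there is no reading.
- calibration(name): a dict with "camera_matrix" (3x3 intrinsics, pixels), "R" (3x3) and "t" (3): a world point X has camera coordinates R X + t. Camera axes: x right, y down, z forward; pixel columns grow to the right and rows downward; lengths in m; the calibration is good to about 2 mm. A picture is of the moment at which its call begins: read the wrist's pose just before it. calibration takes no time and is no camera call; for the wrist camera it gives the pose at the moment of the call.
- job_done(): hands the job in; it is judged then, once.
Trained networks look in the newest picture that a camera, given by its name, has taken for a name from the list of things; names that differ only in an ending like _2 or _b are one class to them, and where a whole thing is asked for, a point or a joint stands for the part that bears it (a point fixed in the world has none). Each returns a list of dicts, best first, with "score" (0 to 1); they miss things now and then, are a little off and sometimes report something else, mostly with a low value. They report only what shows in the picture. A call takes as long as a camera call.
- recognise(name, camera): "xyz" ([x, y, z] in m, in the coordinates of the camera as it stood for that picture, good to about 4 mm: the middle of the surface that is visible of it).
- cut_out(name, camera): "mask" (420x560 bool, what is visible of it).
- mark_of(name, camera): "xyz" ([x, y, z] in m, in the coordinates of the camera as it stood for that picture, good to about 4 mm: a listed point, or the origin of a listed thing).
The state is a dict: "time": time; "q": joint angles; "qd": joint speeds; "joint_efforts": joint torques, N m; "ee_pos": TCP position; "tcp_rot": TCP orientation; "wrist_force": force on the tool from outside, world axes, zero at the start; "torque": the same for the moment, N m; "opening": finger opening in m; "grasp_force": force on a finger pad.
Only numpy, scipy, OpenCV 4.12 (cv2) and the standard library are available. Lean on these libraries where they do the work, as an engineer would, in place of code of your own. Each camera call takes 0.05 s, during which the arm holds its last target. There are 200 camera calls.

## Working session

There is one attempt and no reset: what is moved stays moved. The work goes in short steps, Python scripts to look and compute and a tool call to move; the robot and the scene stay as the last step left them, time stands still between calls to the robot, and variables do not carry over. Pictures are saved under pics/ and viewed, at most 10 in all, crops included, and the job is handed in when it is done.

Besides the shell and the picture viewer there is one more tool, called after ">>>" by a JSON object that holds its "op" and its "data", one argument or row to a line. servo_tool: Moves the arm, as the interface text tells. Its arguments: {"type":"object","properties":{"moves":{"type":"array"},"force":{"type":"number"}},"required":["moves"]}

```bash
mkdir -p pics; ls; cat > h.py <<'E'
import numpy as np, cv2
from scipy.spatial.transform import Rotation as Ro
from workcell import *
def w(cam,p,c=None):
    c=c or calibration(cam); return np.array(c["R"]).T@(np.array(p)-np.array(c["t"]))
def unproj(c,u,v,d):
    K=np.array(c["camera_matrix"]); return w(None,[(u-K[0,2])/K[0,0]*d,(v-K[1,2])/K[1,1]*d,d],c)
def cloud(c,depth,mask):
    v,u=np.nonzero(mask&(depth>0)); d=depth[v,u]; K=np.array(c["camera_matrix"])
    P=np.stack([(u-K[0,2])/K[0,0]*d,(v-K[1,2])/K[1,1]*d,d],1)
    return (P-np.array(c["t"]))@np.array(c["R"])
E
python3 - <<'E'
from h import *
o=get_obs(); print(o["time"],o["ee_pos"],o["tcp_rot"],o["opening"],grasp_offset)
ims=[]
for cam in ["top","scene"]:
    im,d=camera(cam); cv2.imwrite(f"pics/{cam}0.png",im[:,:,::-1]); np.savez(f"pics/{cam}0.npz",im=im,d=d)
    c=calibration(cam)
    for n in ["plate","label_end","plain_a","rack","pad","spool","driver"]:
        for r in mark_of(n,cam)[:3]:
            print(cam,n,round(r["score"],2),w(cam,r["xyz"],c).round(3))
E
```

```text
pics
0.0 [0.19152875 0.5153448  0.23058768] [-1.79926738e+02  1.93160653e-03  1.59612163e+02] 0.08525918447825803 0.0187
top plate 0.84 [0.552 0.171 0.007]
top label_end 0.57 [0.535 0.207 0.029]
top plain_a 0.91 [0.43  0.14  0.007]
top plain_a 0.57 [0.489 0.157 0.004]
top pad 0.66 [ 0.5   -0.139  0.002]
top spool 0.62 [ 0.704 -0.102  0.003]
top spool 0.6 [ 0.495 -0.139  0.002]
top driver 0.61 [0.697 0.155 0.002]
scene plate 0.64 [0.55  0.174 0.006]
scene plain_a 0.77 [0.433 0.137 0.006]
scene plain_a 0.74 [0.493 0.157 0.007]
scene rack 0.58 [0.49  0.158 0.002]
scene pad 0.63 [ 0.497 -0.137  0.002]
scene spool 0.62 [ 0.706 -0.101  0.003]
scene driver 0.6 [ 0.702  0.153 -0.   ]
```

View pics/top0.png

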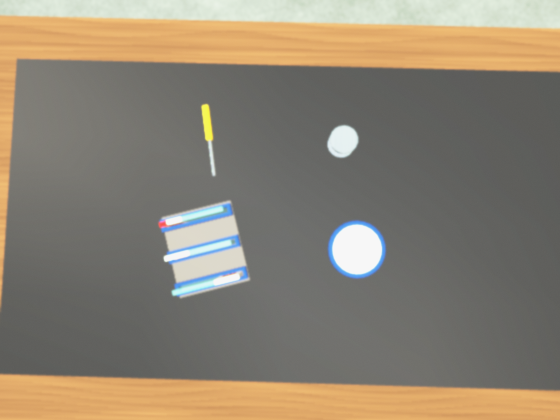

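View pics/scene0.png

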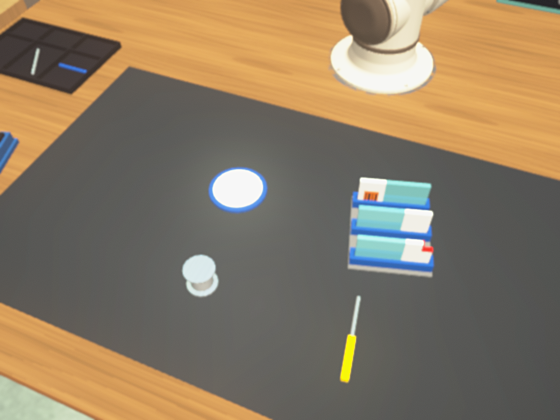

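The notched plate is the far one. It has a red corner at top (162,224) and scene (428,250). Its frosted end points to +y, and its label faces the robot. Next I'll fit its line.

```bash
python3 - <<'E'
from h import *
for cam in ["top","scene"]:
    z=np.load(f"pics/{cam}0.npz"); c=calibration(cam); im=z["im"]
    P=cloud(c,z["d"],np.ones(z["d"].shape,bool))
    hsv=cv2.cvtColor(im,cv2.COLOR_RGB2HSV).reshape(-1,3)[z["d"].ravel()>0]
    m=(P[:,0]>.35)&(P[:,0]<.65)&(P[:,1]>.03)&(P[:,1]<.3)
    for nm,lo,hi in [("far",.52,.60),("mid",.46,.52),("near",.38,.46)]:
        # rotate about the guessed yaw 103
        a=np.deg2rad(103); s=(P[:,:2]-[.49,.157])@[np.cos(a-np.pi/2),np.sin(a-np.pi/2)]
        t=(P[:,:2]-[.49,.157])@[np.cos(a),np.sin(a)]
        off={"far":62,"mid":0,"near":-62}[nm]/1000
        k=m&(abs(s-off)<.02)&(P[:,2]>.06)&(P[:,2]<.08)
        Q=P[k]; 
        vx,vy,x0,y0=cv2.fitLine(Q[:,:2].astype(np.float32),cv2.DIST_HUBER,0,.001,.001).ravel()
        l=(Q[:,:2]-[x0,y0])@[vx,vy]
        print(cam,nm,k.sum(),"ang",np.rad2deg(np.arctan2(vy,vx)).round(1),"mid",(np.array([x0,y0])+[vx*(l.min()+l.max())/2,vy*(l.min()+l.max())/2]).round(4),"len",np.ptp(l).round(3),"zmax",Q[:,2].max().round(3))
    r=m&(hsv[:,1]>120)&((hsv[:,0]<8)|(hsv[:,0]>172))&(P[:,2]>.04)
    print("red",r.sum(),P[r].mean(0) if r.any() else "")
E
```

```text
top far 303 ang -74.3 mid [0.5516 0.1645] len 0.105 zmax 0.073
top mid 317 ang -74.4 mid [0.49   0.1557] len 0.12 zmax 0.074
top near 345 ang -74.3 mid [0.4306 0.1395] len 0.121 zmax 0.073
red 26 [0.53431255 0.224849   0.05429903]
scene far 528 ang -75.4 mid [0.5564 0.1659] len 0.105 zmax 0.073
scene mid 565 ang -74.1 mid [0.4942 0.1567] len 0.12 zmax 0.076
scene near 526 ang -74.3 mid [0.4347 0.1409] len 0.12 zmax 0.073
red 47 [0.53828558 0.2235101  0.05545927]
```

>>> {"op": "servo_tool", "data": {
  "moves": [
    [[0,0,8],[0,0,0],45],
    [[0,0,8],[0,0,0],45],
    [[0,0,8],[0,0,0],45],
    [[0,0,8],[0,0,0],45],
    [[0,0,8],[0,0,0],45],
    [[0,0,8],[0,0,0],45],
    [[0,0,8],[0,0,0],45]
  ]
}}

```text
time: 1.5
ee_pos: [0.1916, 0.5156, 0.2313]
tcp_rot: [-180.0, -0.0, 103.3]
wrist_force: [0.1, 0.6, 0.3]
opening: 0.0381
grasp_force: 0.0
```

>>> {"op": "servo_tool", "data": {
  "moves": [
    [[0,0,-2.2],[0,0,0],45],
    [[0,0,0],[-0.037,0.021,0.006],45],
    [[0,0,0],[-0.037,0.021,0.006],45],
    [[0,0,0],[-0.037,0.021,0.006],45],
    [[0,0,0],[-0.037,0.021,0.006],45],
    [[0,0,0],[-0.037,0.021,0.006],45],
    [[0,0,0],[-0.037,0.021,0.006],45],
    [[0,0,0],[-0.037,0.021,0.006],45],
    [[0,0,0],[-0.037,0.021,0.006],45],
    [[0,0,0],[-0.037,0.021,0.006],45],
    [[0,0,0],[-0.037,0.021,0.006],45],
    [[0,0,0],[-0.037,0.021,0.006],45]
  ]
}}

```text
time: 2.7
ee_pos: [0.5258, 0.1854, 0.1652]
tcp_rot: [180.0, -0.0, 105.8]
wrist_force: [0.1, 0.2, 0.2]
opening: 0.0382
grasp_force: 0.0
```

>>> {"op": "servo_tool", "data": {
  "moves": [
    [[0,0,0],[-0.035,0.022,0.005],45],
    [[0,0,0],[0,0,0.005],45],
    [[0,0,0],[0,0,0],45]
  ]
}}

```text
time: 3.0
ee_pos: [0.5554, 0.1584, 0.1542]
tcp_rot: [-179.9, -0.0, 105.7]
wrist_force: [0.3, 0.6, 0.3]
opening: 0.0382
grasp_force: 0.0
```

```bash
python3 - <<'E'
from h import *
o=get_obs(); print(o["q"],o["ee_pos"],o["tcp_rot"])
c=calibration("wrist"); im,d=camera("wrist"); cv2.imwrite("pics/w1.png",im[:,:,::-1])
P=cloud(c,d,np.ones(d.shape,bool)); m=(P[:,2]>.06)&(P[:,2]<.08)
p=np.array([np.cos(np.deg2rad(105.5)),np.sin(np.deg2rad(105.5))]); n=np.array([p[1],-p[0]])
q=P[m][:,:2]-[.554,.1575]; s=q@n; t=q@p
k=abs(s)<.012; Q=P[m][k]
print(k.sum(), "s",np.percentile(s[k],[2,50,98]),"t",t[k].min(),t[k].max())
if k.sum()>50:
    f=np.polyfit(t[k],s[k],1); print("slope deg",np.rad2deg(f[0]),f[1])
for r in mark_of("plate","wrist")[:2]+mark_of("label_end","wrist")[:2]: print(r["score"],w(None,r["xyz"],c).round(4))
E
```

```text
[1.59125951e+01 7.99058746e+00 4.82994991e+00 8.69511991e+01
 9.65180228e-03 9.02068399e+01] [0.55541685 0.15839658 0.1541628 ] [-1.79888129e+02 -9.24798768e-03  1.05705737e+02]
1471 s [-0.00362291  0.00017758  0.0041388 ] t -0.04412215816021012 0.060649230949343914
slope deg -0.2652680819883732 0.00040140600334681776
0.94 [0.5493 0.1741 0.0047]
0.78 [0.5347 0.209  0.0336]
0.73 [0.7053 0.1527 0.0032]
```

View pics/w1.png

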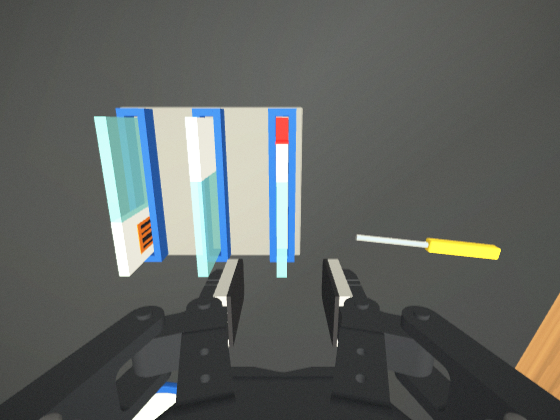

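The wrist view shows the notched plate at column 282, with its red corner at the top (282,130). It lies between the fingers, and the neighbouring plate at column 205 leaves room. Its position agrees with the estimate to about 1.5 mm. I'll go down and grip.

>>> {"op": "servo_tool", "data": {
  "moves": [
    [[0,0,0],[0,-0.0014,0.02],45],
    [[0,0,0],[0,0,0.025],45],
    [[0,0,0],[0,0,0.025],45],
    [[0,0,0],[0,0,0.025],45],
    [[0,0,0],[0,0,0.016],45],
    [[0,0,0],[0,0,0.01],45],
    [[0,0,0],[0,0,0],45]
  ]
}}

```text
time: 3.85
ee_pos: [0.5532, 0.1594, 0.0336]
tcp_rot: [-179.9, -0.0, 105.9]
wrist_force: [0.7, -0.0, -0.3]
opening: 0.0384
grasp_force: 0.0
```

>>> {"op": "servo_tool", "data": {
  "moves": [
    [[0,0,0],[0,0,0],0],
    [[0,0,0],[0,0,0],0],
    [[0,0,0],[0,0,0],0],
    [[0,0,0],[0,0,0],0],
    [[0,0,0],[0,0,0],0],
    [[0,0,0],[0,0,0],0],
    [[0,0,0],[0,0,0],0]
  ],
  "force": 50
}}

```text
time: 4.55
ee_pos: [0.5549, 0.1592, 0.0357]
tcp_rot: [179.9, -0.0, 105.8]
wrist_force: [0.1, 1.3, 5.9]
opening: 0.0074
grasp_force: 49.8
```

>>> {"op": "servo_tool", "data": {
  "moves": [
    [[0,0,0],[0,0,-0.005],0],
    [[0,0,0],[0,0,-0.01],0],
    [[0,0,0],[0,0,-0.015],0],
    [[0,0,0],[0,0,-0.02],0],
    [[0,0,0],[0,0,-0.025],0],
    [[0,0,0],[0,0,-0.03],0],
    [[0,0,0],[0,0,-0.03],0],
    [[0,0,0],[0,0,-0.03],0],
    [[0,0,0],[0,0,-0.03],0],
    [[0,0,0],[0,0,-0.02],0]
  ]
}}

```text
time: 5.55
ee_pos: [0.5542, 0.1588, 0.253]
tcp_rot: [179.8, 0.0, 105.8]
wrist_force: [0.3, 0.2, -1.5]
opening: 0.0074
grasp_force: 48.7
```

```bash
python3 - <<'E'
from h import *
o=get_obs(); print(o["q"],o["ee_pos"],o["tcp_rot"],o["wrist_force"],o["torque"])
im,d=camera("scene"); cv2.imwrite("pics/s2.png",im[:,:,::-1])
E
```

```text
[ 1.59916741e+01  9.08473264e+00  1.70344829e+01  9.77647730e+01
 -9.26028627e-04  9.01823626e+01] [0.55422926 0.15883074 0.25303794] [1.79815021e+02 3.37270265e-04 1.05809309e+02] [ 0.2828357   0.23607162 -1.4893918 ] [ 0.06467169 -0.03714628 -0.0050594 ]
```

View pics/s2.png

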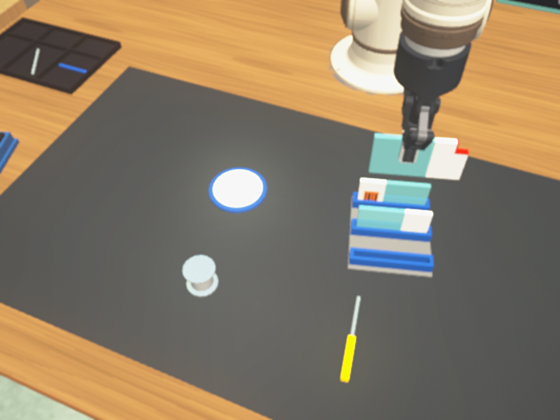

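The scene picture shows the notched plate hanging by its clear end (frosted end and red corner at (460,153)). Both other plates are still in place. I'll carry it over the pad and turn it round.

>>> {"op": "servo_tool", "data": {
  "moves": [
    [[0,0,0],[-0.0316,-0.0166,0],0],
    [[0,0,0],[-0.0316,-0.0166,0],0],
    [[0,0,0],[-0.0316,-0.0166,0],0],
    [[0,0,0],[-0.0316,-0.0166,0],0],
    [[0,0,0],[-0.0316,-0.0166,0],0],
    [[0,0,0],[-0.0316,-0.0166,0],0],
    [[0,0,0],[-0.0316,-0.0166,0],0]
  ]
}}

```text
time: 6.3
ee_pos: [0.5019, -0.087, 0.2498]
tcp_rot: [180.0, 0.0, 105.8]
wrist_force: [0.4, -0.3, -0.5]
opening: 0.0073
grasp_force: 48.8
```

>>> {"op": "servo_tool", "data": {
  "moves": [
    [[0,0,8.58],[0,0,0],0],
    [[0,0,8.58],[0,0,0],0],
    [[0,0,8.58],[0,0,0],0],
    [[0,0,8.58],[0,0,0],0],
    [[0,0,8.58],[0,0,0],0],
    [[0,0,8.58],[0,0,0],0],
    [[0,0,8.58],[0,0,0],0],
    [[0,0,8.58],[0,0,0],0],
    [[0,0,8.58],[0,0,0],0],
    [[0,0,8.58],[0,0,0],0],
    [[0,0,8.58],[0,0,0],0],
    [[0,0,8.58],[0,0,0],0]
  ]
}}

```text
time: 7.5
ee_pos: [0.5024, -0.0856, 0.2497]
tcp_rot: [180.0, -0.0, 2.5]
wrist_force: [0.2, 0.3, -1.2]
opening: 0.0072
grasp_force: 48.9
```

>>> {"op": "servo_tool", "data": {
  "moves": [
    [[0,0,8.58],[0,0,0],0],
    [[0,0,8.58],[0,0,0],0],
    [[0,0,8.58],[0,0,0],0],
    [[0,0,8.58],[0,0,0],0],
    [[0,0,8.58],[0,0,0],0],
    [[0,0,8.58],[0,0,0],0],
    [[0,0,8.58],[0,0,0],0],
    [[0,0,8.58],[0,0,0],0],
    [[0,0,8.58],[0,0,0],0],
    [[0,0,8.58],[0,0,0],0],
    [[0,0,8.58],[0,0,0],0],
    [[0,0,8.58],[0,0,0],0]
  ]
}}

```text
time: 8.7
ee_pos: [0.2454, -0.385, 0.2505]
tcp_rot: [-166.1, 11.6, -66.0]
wrist_force: [0.7, -0.0, -1.1]
opening: 0.0073
grasp_force: 48.9
```

```bash
python3 - <<'E'
from h import *
o=get_obs(); print(o["time"],o["q"],o["ee_pos"],o["tcp_rot"],o["opening"],o["grasp_force"])
E
```

```text
8.7 [-66.09611986   3.07128154   8.32232694 106.82194858  13.8812371
 179.94281737] [ 0.24541345 -0.38496483  0.25050436] [-166.10740437   11.55717898  -66.03945845] 0.0072849361160158025 48.93683910369873
```

q6 ran into its upper limit at 180, because this wrist turns the opposite way from what I assumed. The plate is still held and clear of everything. I'll unwind it the other way.

```bash
python3 - <<'E'
from h import *
o=get_obs(); R=Ro.from_euler("xyz",o["tcp_rot"],degrees=True)
T=Ro.from_euler("xyz",[180,0,-40],degrees=True)
print("rotvec",(R.inv()*T).as_rotvec(degrees=True))
d=np.array([.502,-.0855,.25])-o["ee_pos"]; print("shift in level frame yaw -40",T.inv().apply(d))
E
```

```text
rotvec [-16.233736     8.16273927 -27.22438175]
shift in level frame yaw -40 [ 0.00406442 -0.39433402  0.00050436]
```

>>> {"op": "servo_tool", "data": {
  "moves": [
    [[-4.06,2.04,-6.8],[0,0,0],0],
    [[-4.06,2.04,-6.8],[0,0,0],0],
    [[-4.06,2.04,-6.8],[0,0,0],0],
    [[-4.06,2.04,-6.8],[0,0,0],0],
    [[0,0,-8.58],[0,0,0],0],
    [[0,0,-8.58],[0,0,0],0],
    [[0,0,-8.58],[0,0,0],0],
    [[0,0,-8.58],[0,0,0],0],
    [[0,0,-8.58],[0,0,0],0],
    [[0,0,-8.58],[0,0,0],0],
    [[0,0,-8.58],[0,0,0],0],
    [[0,0,-8.58],[0,0,0],0]
  ]
}}

```text
time: 9.9
ee_pos: [0.2467, -0.3841, 0.2506]
tcp_rot: [179.9, 0.0, 29.2]
wrist_force: [0.2, 0.2, -0.8]
opening: 0.0073
grasp_force: 49.1
```

```bash
python3 - <<'E'
from h import *
o=get_obs(); print(o["time"],o["q"],o["ee_pos"],o["tcp_rot"])
R=Ro.from_euler("xyz",o["tcp_rot"],degrees=True)
print(R.inv().apply(np.array([.502,-.0855,.25])-o["ee_pos"]))
E
```

```text
9.9 [-5.72593954e+01 -7.32320501e+00  1.48809376e-01  9.74241969e+01
 -4.16722592e-02  9.35466363e+01] [ 0.24672282 -0.38409513  0.25063263] [1.79949696e+02 3.86343957e-02 2.91939340e+01]
[ 3.68495536e-01 -1.36150142e-01  2.64618121e-04]
```

>>> {"op": "servo_tool", "data": {
  "moves": [
    [[0,0,0],[0.041,-0.0151,0],0],
    [[0,0,0],[0.041,-0.0151,0],0],
    [[0,0,0],[0.041,-0.0151,0],0],
    [[0,0,0],[0.041,-0.0151,0],0],
    [[0,0,0],[0.041,-0.0151,0],0],
    [[0,0,0],[0.041,-0.0151,0],0],
    [[0,0,0],[0.041,-0.0151,0],0],
    [[0,0,0],[0.041,-0.0151,0],0],
    [[0,0,0],[0.041,-0.0151,0],0]
  ]
}}

```text
time: 10.8
ee_pos: [0.5053, -0.0855, 0.2504]
tcp_rot: [179.9, 0.0, 28.9]
wrist_force: [-0.1, -0.5, -0.9]
opening: 0.0071
grasp_force: 49.1
```

>>> {"op": "servo_tool", "data": {
  "moves": [
    [[0,0,-8.55],[0,0,0],0],
    [[0,0,-8.55],[0,0,0],0],
    [[0,0,-8.55],[0,0,0],0],
    [[0,0,-8.55],[0,0,0],0],
    [[0,0,-8.55],[0,0,0],0],
    [[0,0,-8.55],[0,0,0],0],
    [[0,0,-8.55],[0,0,0],0],
    [[0,0,-8.55],[0,0,0],0],
    [[0,0,-8.55],[0,0,0],0],
    [[0,0,-8.55],[0,0,0],0],
    [[0,0,-8.55],[0,0,0],0],
    [[0,0,-8.55],[0,0,0],0]
  ]
}}

```text
time: 12.0
ee_pos: [0.5043, -0.0872, 0.2503]
tcp_rot: [-180.0, 0.0, 131.8]
wrist_force: [-0.3, 0.8, -1.2]
opening: 0.0073
grasp_force: 49.1
```

>>> {"op": "servo_tool", "data": {
  "moves": [
    [[0,0,-8.55],[0,0,0],0],
    [[0,0,-8.55],[0,0,0],0],
    [[0,0,-8.55],[0,0,0],0],
    [[0,0,-8.55],[0,0,0],0],
    [[0,0,-8.55],[0,0,0],0],
    [[0,0,-8.55],[0,0,0],0],
    [[0,0,-8.55],[0,0,0],0],
    [[0,0,-8.55],[0,0,0],0],
    [[0,0,-8.55],[0,0,0],0],
    [[0,0,-8.55],[0,0,0],0],
    [[0,0,-8.55],[0,0,0],0],
    [[0,0,-8.55],[0,0,0],0]
  ]
}}

```text
time: 13.2
ee_pos: [0.5043, -0.0872, 0.2503]
tcp_rot: [-180.0, -0.0, -125.6]
wrist_force: [-0.4, -0.8, -1.2]
opening: 0.0072
grasp_force: 49.1
```

>>> {"op": "servo_tool", "data": {
  "moves": [
    [[0,0,-8.55],[0,0,0],0],
    [[0,0,-8.55],[0,0,0],0],
    [[0,0,-8.55],[0,0,0],0]
  ]
}}

```text
time: 13.5
ee_pos: [0.5043, -0.0872, 0.2503]
tcp_rot: [-180.0, -0.0, -100.0]
wrist_force: [-0.5, 0.6, -0.6]
opening: 0.0075
grasp_force: 49.1
```

```bash
python3 - <<'E'
from h import *
o=get_obs(); print(o["time"],o["q"],o["ee_pos"],o["tcp_rot"])
E
```

```text
13.5 [-9.78693105e+00  1.80768121e-01  7.23128299e+00  9.70449153e+01
 -4.67077821e-02 -8.98260743e+01] [ 0.50432523 -0.0872294   0.25030481] [-1.79994259e+02 -4.66905688e-02 -9.99608614e+01]
```

>>> {"op": "servo_tool", "data": {
  "moves": [
    [[8.1,0,0],[0,0,0],0],
    [[8.1,0,0],[0,0,0],0],
    [[8.1,0,0],[0,0,0],0],
    [[8.1,0,0],[0,0,0],0],
    [[8.1,0,0],[0,0,0],0]
  ]
}}

```text
time: 14.0
ee_pos: [0.5044, -0.0872, 0.2512]
tcp_rot: [-139.1, -0.0, -100.3]
wrist_force: [-0.6, 0.8, 0.5]
opening: 0.0074
grasp_force: 49.3
```

```bash
python3 - <<'E'
from h import *
o=get_obs(); print(o["time"],o["q"],o["ee_pos"],o["tcp_rot"])
im,d=camera("scene"); cv2.imwrite("pics/s3.png",im[:,:,::-1])
E
```

```text
14.0 [ -9.494008   -41.65641311 -34.3463745   56.40373574  -0.56920499
 -89.40870101] [ 0.50439392 -0.08722297  0.25124673] [-1.39090453e+02 -4.29747107e-02 -1.00313624e+02]
```

View pics/s3.png

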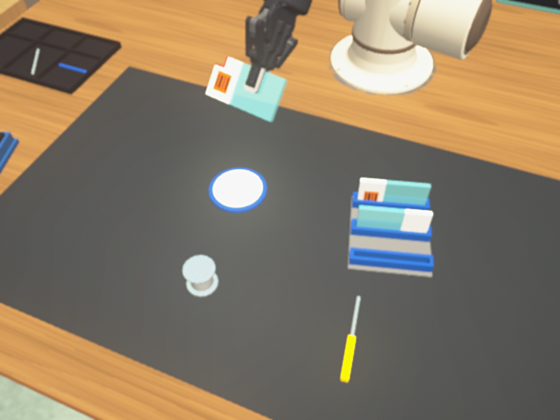

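The label turns upward as intended, with the label at (222,82). But q2 is near its lower limit, so I'll fit a small planar arm model to the logged poses to see what tilt is reachable.

```bash
cat > fit.py <<'E'
from h import *
from scipy.optimize import least_squares
D=[(4.979,10.078,95.1,np.hypot(.19153,.51534),.23059),(7.9906,4.83,86.951,np.hypot(.55542,.1584),.15416),(9.0847,17.0345,97.7648,np.hypot(.55423,.15883),.25304),
(-7.3232,.1488,97.4242,np.hypot(.24672,.3841),.25063),(.1808,7.2313,97.0449,np.hypot(.50433,.08723),.2503),(-41.6564,-34.3464,56.4037,np.hypot(.50439,.08722),.25125)]
def fk(x,q2,q3,q4):
    a,b,p=np.deg2rad([q2,q2-q3,q2-q3+q4]); c1,A,B,C,Dd,E,F=x; s,c=np.sin,np.cos
    # links: (A,B) upper arm, (C,D) forearm, tool (E along pitch p below horizontal, F perpendicular)
    r=A*s(a)+B*c(a)+C*c(b)+Dd*s(b)+E*c(p)+F*s(p)
    z=c1+A*c(a)-B*s(a)-C*s(b)+Dd*c(b)-E*s(p)+F*c(p)
    return r,z
def res(x,lam=1e-4):
    e=[]
    for q2,q3,q4,r,z in D:
        R,Z=fk(x,q2,q3,q4); e+=[R-r,Z-z]
    return np.r_[e,lam*(x-x0)]
x0=np.array([.25,.35,0,.3,0,.3,0.08])
s=least_squares(res,x0); x=s.x
if __name__=="__main__":
    print(x.round(4),"max res",abs(res(x)[:12]).max())
    lo=[-48.5,-65.8,-126];hi=[103.8,70.7,130.5]
    for tilt in [50,55,60,65,70]:
        for z in [.137,.16,.2]:
            for rr in [.509,.53,.55]:
                best=None
                for g in [(-40,-30),(-20,0),(0,30),(-30,-60)]:
                    f=lambda v:(lambda R,Z:[R-rr,Z-z])(*fk(x,v[0],v[1],90-tilt-v[0]+v[1]))
                    t=least_squares(f,g,bounds=(lo[:2],hi[:2]))
                    if best is None or t.cost<best.cost: best=t
                v=best.x; print(tilt,z,rr,v.round(1),round(90-tilt-v[0]+v[1],1),"err mm",(np.sqrt(2*best.cost)*1000).round(1))
E
python3 fit.py
```

```text
[ 1.599e-01  4.199e-01  5.000e-04  5.186e-01  3.620e-02  4.292e-01
 -3.000e-04] max res 0.0005324846743568201
50 0.137 0.509 [-48.5 -55.4] 33.1 err mm 24.6
50 0.137 0.53 [-48.5 -55.3] 33.2 err mm 3.7
50 0.137 0.55 [-45.  -53.9] 31.1 err mm 0.0
50 0.16 0.509 [-48.5 -52.8] 35.7 err mm 25.3
50 0.16 0.53 [-48.5 -52.8] 35.7 err mm 4.3
50 0.16 0.55 [-45.3 -51.4] 33.9 err mm 0.0
50 0.2 0.509 [-48.5 -48.1] 40.4 err mm 23.9
50 0.2 0.53 [-48.5 -48.3] 40.2 err mm 2.9
50 0.2 0.55 [-45.3 -47. ] 38.3 err mm 0.0
55 0.137 0.509 [-48.5 -59.2] 24.3 err mm 44.9
55 0.137 0.53 [-48.5 -58.9] 24.6 err mm 24.0
55 0.137 0.55 [-48.5 -58.6] 24.9 err mm 4.2
55 0.16 0.509 [-48.5 -56.4] 27.1 err mm 47.0
55 0.16 0.53 [-48.5 -56.2] 27.3 err mm 26.1
55 0.16 0.55 [-48.5 -56.1] 27.4 err mm 6.1
55 0.2 0.509 [-48.5 -51.5] 32.0 err mm 48.0
55 0.2 0.53 [-48.5 -51.6] 31.9 err mm 27.0
55 0.2 0.55 [-48.5 -51.6] 31.9 err mm 7.0
60 0.137 0.509 [-48.5 -63.4] 15.1 err mm 60.0
60 0.137 0.53 [-48.5 -62.9] 15.6 err mm 39.4
60 0.137 0.55 [-48.5 -62.5] 16.0 err mm 19.7
60 0.16 0.509 [-48.5 -60.5] 18.0 err mm 63.8
60 0.16 0.53 [-48.5 
[... 280 characters left out ...]
m 50.6
65 0.137 0.55 [-48.5 -65.8] 7.7 err mm 30.6
65 0.16 0.509 [-48.5 -65.1] 8.4 err mm 74.9
65 0.16 0.53 [-48.5 -64.5] 9.0 err mm 54.4
65 0.16 0.55 [-48.5 -64. ] 9.5 err mm 34.8
65 0.2 0.509 [-48.5 -59.9] 13.6 err mm 81.8
65 0.2 0.53 [-48.5 -59.6] 13.9 err mm 61.0
65 0.2 0.55 [-48.5 -59.3] 14.2 err mm 41.2
70 0.137 0.509 [-48.5 -65.8] 2.7 err mm 92.7
70 0.137 0.53 [-48.5 -65.8] 2.7 err mm 73.7
70 0.137 0.55 [-48.5 -65.8] 2.7 err mm 56.8
70 0.16 0.509 [-48.5 -65.8] 2.7 err mm 86.7
70 0.16 0.53 [-48.5 -65.8] 2.7 err mm 66.0
70 0.16 0.55 [-48.5 -65.8] 2.7 err mm 46.5
70 0.2 0.509 [-48.5 -64.8] 3.7 err mm 90.1
70 0.2 0.53 [-48.5 -64.2] 4.3 err mm 69.5
70 0.2 0.55 [-48.5 -63.7] 4.8 err mm 49.9
```

```bash
cat > ik.py <<'E'
from fit import x,fk
from h import *
from scipy.optimize import least_squares
Z=np.array([0,0,1.])
def FK(q,E2,sg):
    a=np.deg2rad(q); c1,A,B,C,Dd,E,F=x; y=list(x); y[5]=E-E2
    r,z=fk(y,*q[1:4]); p=a[1]-a[2]+a[3]
    t=np.array([np.cos(p),0,-np.sin(p)]); d=t*np.cos(a[4])+sg*np.array([0,1,0])*np.sin(a[4])
    Rz=Ro.from_euler("z",a[0]); return Rz.apply(np.array([r,0,z])+E2*d),Rz.apply(d)
def target(h,tilt,P,zl,R=None):
    hr=np.deg2rad(h); hd=np.array([np.cos(hr),np.sin(hr),0]); th=np.deg2rad(tilt)
    tz=hd*np.sin(th)-Z*np.cos(th); tx=np.array([np.sin(hr),-np.cos(hr),0]); ty=np.cross(tz,tx)
    M=np.stack([tx,ty,tz],1); return np.array([P[0],P[1],zl])-M@[.0526,-.004,.0037],M
E
python3 - <<'E'
from ik import *
q=[-66.0961,3.0713,8.3223,106.8219,13.8812]; e=np.array([.24541,-.38496,.2505])
tz=Ro.from_euler("xyz",[-166.1074,11.557,-66.0395],degrees=True).apply([0,0,1])
for sg in (1,-1):
    s=least_squares(lambda v:FK(q,v[0],sg)[0]-e,[.2]); print(sg,s.x,np.sqrt(2*s.cost),FK(q,s.x[0],sg)[1].round(3),tz.round(3))
    if np.dot(FK(q,.2,sg)[1],tz)>.999: SG,E2=sg,s.x[0]
lo=[-179,-48.5,-65.8,-126,-82.7];hi=[179,103.8,70.7,130.5,87.1]
P=(.498,-.1385)
for h in (-40,-60,-75,-90):
  for tilt in (50,60,65,70):
    T,M=target(h,tilt,P,.14)
    s=least_squares(lambda v:np.r_[FK(v,E2,SG)[0]-T,.3*(FK(v,E2,SG)[1]-M[:,2])],[20,0,0,90,SG*-50],bounds=(lo,hi))
    print(h,tilt,T.round(3),s.x.round(1),np.sqrt(2*s.cost).round(4))
E
```

```text
1 [0.28503794] 8.555498465426166e-05 [ 0.14   0.275 -0.951] [ 0.14   0.275 -0.951]
-1 [-0.27662903] 0.016609510387081142 [-0.298  0.081 -0.951] [ 0.14   0.275 -0.951]
-40 50 [ 0.528 -0.095  0.139] [  7.2 -35.4 -46.9  39.5 -34.2] 0.0
-40 60 [ 0.528 -0.095  0.138] [ 10.7 -40.3 -55.7  27.  -42.1] 0.0
-40 65 [ 0.528 -0.095  0.138] [ 12.2 -42.1 -60.1  19.3 -45.7] 0.0
-40 70 [ 0.528 -0.095  0.138] [ 13.4 -43.1 -64.6   9.9 -49. ] 0.0
-60 50 [ 0.541 -0.108  0.139] [ 10.7 -17.  -32.6  52.9 -46.3] 0.0
-60 60 [ 0.541 -0.108  0.138] [ 14.3 -17.9 -38.4  44.3 -56.5] 0.0
-60 65 [ 0.541 -0.108  0.138] [ 15.7 -18.  -41.5  38.6 -61.4] 0.0
-60 70 [ 0.541 -0.108  0.138] [ 16.9 -18.  -44.8  31.3 -66.3] 0.0
-75 50 [ 0.547 -0.12   0.139] [ 10.5  -2.9 -19.5  68.1 -49.8] 0.0
-75 60 [ 0.547 -0.12   0.138] [ 13.8  -0.5 -21.8  66.6 -60. ] 0.0
-75 65 [ 0.548 -0.12   0.138] [ 15.1   1.3 -22.6  66.3 -65. ] 0.0
-75 70 [ 0.548 -0.12   0.138] [ 16.2   3.5 -23.1  66.5 -70. ] 0.0
-90 50 [ 0.551 -0.133  0.139] [  8.8  10.2  -5.8  84.3 -49.2] 0.0
-90 60 [ 0.551 -0.133  0.138] [ 11.7  15.4  -5.2  88.8 -58. ] 0.0
-90 65 [ 0.551 -0.133  0.138] [ 12.8  18.7  -4.3  92.4 -62.1] 0.0
-90 70 [ 0.551 -0.134  0.138] [ 13.7  22.7  -2.9  97.4 -65.9] 0.0
```

Swinging the tool sideways (heading −70, tilt 65) is well within the joint ranges.

```bash
python3 - <<'E'
from ik import *
o=get_obs(); R=Ro.from_euler("xyz",o["tcp_rot"],degrees=True)
print("Zt",R.inv().apply(Z).round(4)); T,M=target(-70,41,(.498,-.1385),.25); print(T,(Ro.from_matrix(M)).as_euler("xyz",degrees=True))
R2=Ro.from_euler("z",-60,degrees=True)*R
print((R.inv()*Ro.from_matrix(M)).as_rotvec(degrees=True))
E
```

```text
Zt [ 0.0008 -0.6557 -0.755 ]
[ 0.5455651  -0.11539193  0.25016819] [-139.    0. -160.]
[1.99776926e-04 3.91165796e+01 4.50837301e+01]
```

>>> {"op": "servo_tool", "data": {
  "moves": [
    [[0,4.9,5.63],[0,0,0],0],
    [[0,4.9,5.63],[0,0,0],0],
    [[0,4.9,5.63],[0,0,0],0],
    [[0,4.9,5.63],[0,0,0],0],
    [[0,4.9,5.63],[0,0,0],0],
    [[0,4.9,5.63],[0,0,0],0],
    [[0,4.9,5.63],[0,0,0],0],
    [[0,4.9,5.63],[0,0,0],0]
  ]
}}

```text
time: 14.85
ee_pos: [0.5047, -0.0867, 0.2506]
tcp_rot: [-139.2, -0.5, -160.3]
wrist_force: [-0.4, -1.1, -1.2]
opening: 0.0073
grasp_force: 49.3
```

>>> {"op": "servo_tool", "data": {
  "moves": [
    [[8,0,0],[0,0,0],0],
    [[8,0,0],[0,0,0],0],
    [[8,0,0],[0,0,0],0],
    [[0,0,0],[0,0,0],0]
  ]
}}

```text
time: 15.25
ee_pos: [0.5041, -0.0862, 0.2468]
tcp_rot: [-115.1, -1.0, -159.9]
wrist_force: [-0.1, 0.3, -1.7]
opening: 0.0073
grasp_force: 49.5
```

```bash
python3 - <<'E'
from ik import *
o=get_obs(); print(o["time"],o["q"],o["ee_pos"],o["tcp_rot"]); R=Ro.from_euler("xyz",o["tcp_rot"],degrees=True)
im,d=camera("scene"); c=calibration("scene"); cv2.imwrite("pics/s4.png",im[:,:,::-1])
for r in mark_of("label_end","scene")[:3]: print(r["score"],w(None,r["xyz"],c).round(4))
print("model label",o["ee_pos"]+R.apply([.0526,-.004,.0037]))
T,M=target(-70,65,(.498,-.1385),.14); print("rot",(R.inv()*Ro.from_matrix(M)).as_rotvec(degrees=True),"shift",R.inv().apply(T-o["ee_pos"]))
E
```

```text
15.25 [ 20.60202325  -8.97006807 -19.9119734   81.04822896 -64.88406397
   1.13932792] [ 0.50407396 -0.08619502  0.24682196] [-115.10349232   -0.95847031 -159.88160749]
0.73 [ 0.4545 -0.1063  0.251 ]
model label [ 0.45645871 -0.10901258  0.24975398]
rot [ 0.1024996  -0.29859899  0.91843329] shift [-0.0307334   0.08029034  0.08409625]
```

View pics/s4.png

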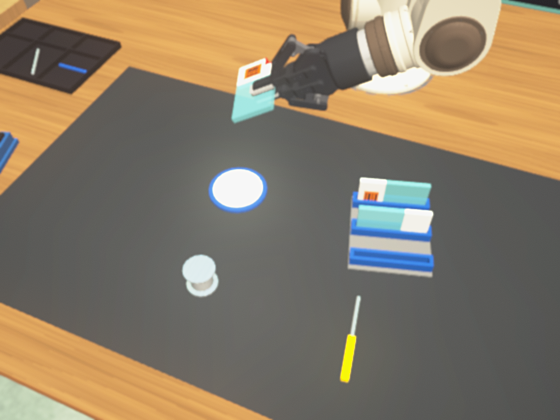

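The picture shows the label facing up at (250,70). The network's label position agrees with my model to about 4 mm. I'll lower it over the pad.

>>> {"op": "servo_tool", "data": {
  "moves": [
    [[0,0,0.9],[-0.0044,0.0115,0.012],0],
    [[0,0,0],[-0.0044,0.0115,0.012],0],
    [[0,0,0],[-0.0044,0.0115,0.012],0],
    [[0,0,0],[-0.0044,0.0115,0.012],0],
    [[0,0,0],[-0.0044,0.0115,0.012],0],
    [[0,0,0],[-0.0044,0.0115,0.012],0],
    [[0,0,0],[-0.0044,0.0115,0.012],0],
    [[0,0,0],[0,0,0],0],
    [[0,0,0],[0,0,0],0],
    [[0,0,0],[0,0,0],0]
  ]
}}

```text
time: 16.35
ee_pos: [0.5485, -0.116, 0.1431]
tcp_rot: [-115.2, 0.4, -160.4]
wrist_force: [-1.1, 0.4, -0.6]
opening: 0.0075
grasp_force: 49.5
```

```bash
python3 - <<'E'
from ik import *
o=get_obs(); print(o["time"],o["q"],abs(np.array(o["qd"])).max(),o["ee_pos"],o["tcp_rot"],o["wrist_force"]); R=Ro.from_euler("xyz",o["tcp_rot"],degrees=True)
a=[]
for cam in ("scene","top"):
    im,d=camera(cam); c=calibration(cam); a.append(im[:,:,::-1])
    for n in ("label_end","pad"):
        for r in mark_of(n,cam)[:2]: print(cam,n,r["score"],w(None,r["xyz"],c).round(4))
cv2.imwrite("pics/f.png",np.hstack([a[0][60:330,120:500],a[1][60:330,120:400]]))
print("model label",o["ee_pos"]+R.apply([.0526,-.004,.0037]),"label normal",-R.apply([0,1,0]))
E
```

```text
16.35 [ 15.34643893  -4.92826027 -28.1685199   57.42512047 -64.39940612
  -9.84088361] 0.5638992246486656 [ 0.54849441 -0.11599536  0.14310008] [-115.23842139    0.44237267 -160.41825725] [-1.06581166  0.43581877 -0.64444442]
scene label_end 0.64 [ 0.4982 -0.1345  0.1479]
scene pad 0.66 [ 0.4984 -0.1346  0.0027]
top label_end 0.91 [ 0.5026 -0.1405  0.1439]
top pad 0.8 [ 4.969e-01 -1.387e-01  2.000e-04]
top pad 0.28 [4.879e-01 1.559e-01 2.000e-04]
model label [ 0.5006165  -0.13838922  0.14473444] label normal [ 0.13632398 -0.40406624  0.90451437]
```

View pics/f.png

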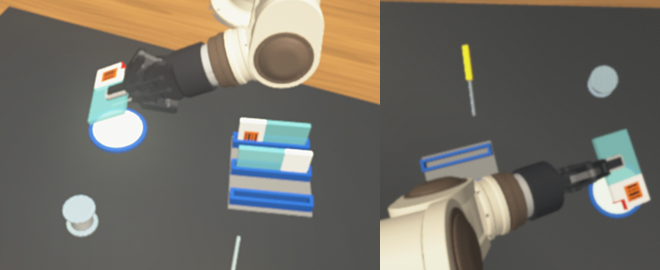

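The label is over the pad (top view, right half, around (633,190)), about 135 mm above it and facing up. The bystanders haven't moved. I'll hand it in.

>>> {"op": "servo_tool", "data": {
  "moves": [
    [[0,0,0],[0,0,0],0],
    [[0,0,0],[0,0,0],0],
    [[0,0,0],[0,0,0],0],
    [[0,0,0],[0,0,0],0],
    [[0,0,0],[0,0,0],0]
  ]
}}

```text
time: 17.15
ee_pos: [0.5479, -0.116, 0.1414]
tcp_rot: [-115.2, 0.3, -160.4]
wrist_force: [-0.4, -1.3, -0.8]
opening: 0.0075
grasp_force: 49.5
```

```bash
python3 -c "
from workcell import *
o=get_obs();print(o['time'],o['ee_pos'],o['grasp_force']);print(job_done())"
```

```text
17.15 [ 0.54792168 -0.11604405  0.14136784] 49.46163475513458
the job is handed in; nothing more can be done
None
```

I handed the job in at 17.2 s with the notched plate held steady by its clear end, its label about 13 cm over the middle of the pad, tipped 65° so it faces mostly up, and nothing else moved; no verdict was returned.

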